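# Stroke the sample-block lids shut

## Task

The four lids of the aluminium sample block stand open. With the fingertips only, stroke along the row from the block's bare end (the wide plain deck, on the hinge side of the lids) to its other end, laying the lids down one after another in that order, so that all four lie flat on the block. Be gentle: do not push the block away, tip it or lift it, and leave the bottle, the beaker and the spatula where they are.

Things in the scene. Friction and masses are not known exactly. Their poses are not given: they have to be found in the camera images.
- block: Loose aluminium sample block on the table, about 1.8 kg, 64 mm wide (its x), 250 mm long (its y), 45 mm tall to its flat top. Origin: centre of its underside; z up. Its four lids, 1 to 4, stand in a row along its y axis, lid 1 next to the bare end (the 50 mm of plain deck at y = -125 to -75 mm; the far end has only a narrow rim). It can point any way on the table.
- bare_end (a point): Middle of the top edge of the block's bare end (block frame x 0, y -125, z 45 mm). The stroke starts here. Its axes are the block's.
- far_end (a point): Middle of the top edge of the block's other end, beyond lid 4 (block frame x 0, y +125, z 45 mm). Its axes are the block's.
- lid1 (a joint): Opening angle of lid 1 in rad: 0 = flat and shut, about 1.57 = upright, stop at 1.8 (leaning towards the bare end). Grey plastic flap, 48 mm along the block's x, 4 mm thick; its hinge axis runs along the block's x at y -75 mm, z 48 mm, and the flap reaches to 43 mm from that axis. Shut, it reaches towards the far end and its top is 50 mm above the table. Stiff hinge: the lid stays where it is left (about 0.01 N m to turn it), no spring and no catch.
- lid2 (a joint): Opening angle of lid 2, like lid 1; hinge axis at block y -25 mm.
- lid3 (a joint): Opening angle of lid 3, like lid 1; hinge axis at block y +25 mm.
- lid4 (a joint): Opening angle of lid 4, like lid 1; hinge axis at block y +75 mm.
- sample_bottle: Bystander: loose closed bottle, 44 mm across, 75 mm tall, standing beside the block; origin at the centre of its underside.
- beaker: Bystander: loose open glass beaker, 64 mm across, 70 mm tall, standing beside the block; origin at the centre of its underside.
- spatula: Bystander: loose lab spatula, black handle and steel blade, 170 mm long, 16 mm wide, 7 mm thick, lying along the other side of the block; origin at its middle, underside, length along its x.

How it is judged (in metres and radians):
On the way, in this order (a step that is already met when the one before it is completed fails the run):
1. lid 1, next to the bare end, is laid flat first (value of joint lid1 below 0.12 rad and value of joint each of lid2, lid3, lid4 above 0.12 rad), for 0.05 s.
2. then lid 2 (value of joint lid2 below 0.12 rad and value of joint each of lid3, lid4 above 0.12 rad), for 0.05 s.
3. then lid 3 (value of joint lid3 below 0.12 rad and value of joint lid4 above 0.12 rad), for 0.05 s.
4. then lid 4 (value of joint lid4 below 0.12 rad), for 0.05 s.
At the end, for the whole second after the job is handed in: All four lids lie flat (opened less than 0.12 rad, about 5 mm at the free edge), laid in order from the bare end; the block stands level, at rest and within 20 mm of where it was, and so do the bottle, beaker and spatula (value of joint each of lid1, lid2, lid3, lid4 below 0.12 rad and distance of each of block, sample_bottle, beaker, spatula from where it was at the start of the episode below 0.02 m and angle between block's own z axis and vertical below 0.05 rad and linear speed of block below 0.01 m/s); the robot touches nothing.
It fails at once if the fingers press on the block or its lids with more than 30 N, or another part of the robot than the fingers with more than 5 N (contact force between the fingers and block above 30 N or contact force between the arm and block above 5 N).
It fails at once if the block is pushed more than 20 mm away (distance of block from where it was at the start of the episode above 0.02 m).
It fails at once if the block is lifted (8 mm) or tipped (0.1 rad) (height (world z) of block above 0.008 m or angle between block's own z axis and vertical above 0.1 rad).
It fails at once if the bottle or the beaker is moved or lifted by more than 20 mm, or knocked over (distance of any of sample_bottle, beaker from where it was at the start of the episode above 0.02 m or angle between any of sample_bottle, beaker's own z axis and vertical above 0.3 rad).
It fails at once if the spatula is moved or lifted by more than 20 mm (distance of spatula from where it was at the start of the episode above 0.02 m).
It also fails if it takes over 38 s, if anything falls off the work surface, if the arm or the gripper's body presses on something with over 40 N, if the wrist force passes 120 N, or if a joint passes its speed limit or range.

## Robot

A 6-joint arm with a two-finger parallel gripper is mounted at the origin on the work surface. World frame = base frame: x ahead of the robot, y to its left, z up, the work surface at z = 0. Lengths are in mm, angles in rad, forces in N, time in s.
With the tool pointing down it reaches from about 350 to 975 mm from the base axis. Payload 4.9 kg.
Tool frame: the origin (TCP) lies at the centre of the arm's flange, where the gripper is bolted on; the fingertips stand 173 mm ahead of it and the grasp point (between the pads) lies 155 mm ahead of it; z points along the fingers, y is the line along which they close (so a half turn about z gives the same grasp; the last joint's range is limited). The gripper opens to 85 mm and grips with 20 to 120 N. Pads are 22 mm wide; open, the fingers measure 114 mm over their backs; the gripper's body (76 mm by 85 mm) begins 54 mm behind the grasp point. The pads swing forward as they close: fully open they stand 13 mm farther back than shut.
Start: joints at [-1.358, 0.053, 1.613, -0, 1.476, -0.119], TCP at [203.585, -590.894, 404.704] pointing down, gripper open.
Joint ranges: [-3.01, 3.01], [-1.01, 2.22], [0.06, 2.58], [-1.02, 4.17], [0.09, 2.62], [-3.14, 3.14]. Speed limits (rad/s): [2.57, 2.57, 3.14, 3.14, 3.14, 3.14].

## Interface

Orientations are given as a rotation vector (axis times angle).
In Python, from rig import monitor, viewer, ctrl, cut_out gives the robot as it stands.
- The arm moves only by the tool servo_tool, never from a script. Its argument "rows" is a list of rows, each an object of numbers: "x", "y", "z": the shift along the tool's x, y, z normalised to -1 to 1, where 1 is 40 cm; "twist": the turn about the tool's z normalised to -1 to 1, where 1 is 90 degrees. In form: [{"x": .., "y": .., "z": .., "twist": ..}, ...]. A call has exactly 10 rows; each row is the pose to reach, as a shift and turn from the pose commanded when the call began, along the tool's axes at that moment; what a row does not reach only later rows make up. A row lasts 1/10 s, in which the tool goes at most 50 mm and 8.59 degrees, less where a joint would pass 70% of its speed; a pose out of reach is approached as far as the arm can. A call with a number of a shift or a turn outside -1 to 1 is refused whole. A call with a gripper value outside its range is refused whole. "gripper" is the opening in per cent of the stroke, from 0 (shut) to 100 (fully open), set as the call begins (left out, the last holds). The fingers move at their own pace and stop on an object; "newtons" is the grip in N (left out, the last holds). Time passes only in rows, so rows that repeat a pose let the fingers close, or fill a call up. It gives the time, the measured TCP pose, the force, the opening and the grip force at its end, in the units of the state.
- monitor.read_state(): the state, without advancing time (a new reading comes with each control period).
- viewer.capture(name): name is "scene" or "side" or "wrist"; returns a dict with "color" (400x640x3 uint8, blue, green, red), "depth" (400x640 float32, mm along the optical axis (not along the pixel's ray), 0 where there is no reading), "mtx" (3x3 intrinsics, pixels), "R" (3x3) and "t" (3): a world point X has camera coordinates R X + t; the wrist camera has in their place "T_tool_cam" (4x4, takes a point from camera to tool coordinates, whose origin is the TCP and whose axes are the flange's). Camera axes: x right, y down, z forward; pixel columns grow to the right and rows downward; lengths in mm; the calibration is good to about 2 mm. A picture is of the moment at which its call begins: read the wrist's pose just before it.
- ctrl.close_job(): hands the job in; it is judged then, once.
Trained networks look in a picture, given as the dict that the camera call returned (one of the last four; its "shot" number tells which), for a name from the list of things; names that differ only in an ending like _2 or _b are one class to them, and where a whole thing is asked for, a point or a joint stands for the part that bears it (a point fixed in the world has none). Each returns a list of dicts, best first, with "p" (0 to 1); they miss things now and then, are a little off and sometimes report something else, mostly with a low value. They report only what shows in the picture. A call takes as long as a camera call.
- cut_out(picture, name): "region" (400x640 bool, what is visible of it) and "uv" ([column, row] in pixels, amid what is visible of it).
The state is a dict: "t": time; "joints": joint angles; "qd": joint speeds; "joint_torque": joint torques, N m; "position": TCP position; "tcp_rot": TCP orientation; "wrist_force": force on the tool from outside, world axes, zero at the start; "wrist_torque": the same for the moment, N m; "opening": finger opening in mm; "finger_force": force on a finger pad.
Only numpy, scipy, OpenCV 4.12 (cv2) and the standard library are available. Lean on these libraries where they do the work, as an engineer would, in place of code of your own. Each camera call takes 0.05 s, during which the arm holds its last target. There are 200 camera calls.

## Working session

There is one attempt and no reset: what is moved stays moved. The work goes in short steps, Python scripts to look and compute and a tool call to move; the robot and the scene stay as the last step left them, time stands still between calls to the robot, and variables do not carry over. Pictures are saved under pics/ and viewed, at most 10 in all, crops included, and the job is handed in when it is done.

Besides the shell and the picture viewer there is one more tool, called after ">>>" as a command line: name --argument value ..., lists and objects as JSON in quotes. servo_tool: Moves the arm, as the interface text tells. Its arguments: {"type":"object","properties":{"rows":{"type":"array"},"gripper":{"type":"number"},"newtons":{"type":"number"}},"required":["rows"]}

```bash
mkdir -p pics; ls; cat > h.py <<'E'
import numpy as np, cv2
from rig import monitor, viewer, ctrl, cut_out
from scipy.spatial.transform import Rotation as Ro
def cloud(p, m=None):
    d=p["depth"]; v,u=np.nonzero((d>0) if m is None else (m&(d>0)))
    z=d[v,u]; K=p["mtx"]
    c=np.stack([(u-K[0,2])*z/K[0,0],(v-K[1,2])*z/K[1,1],z],1)
    return (c-np.array(p["t"]).ravel())@np.array(p["R"])
E
python3 - <<'E'
from h import *
s=monitor.read_state(); print({k:np.round(s[k],3) for k in("t","position","tcp_rot","opening","wrist_force")})
for n in("scene","side"):
    p=viewer.capture(n); cv2.imwrite(f"pics/{n}0.png",p["color"])
    for o in("block","lid1","lid2","lid3","lid4","bare_end","sample_bottle","beaker","spatula"):
        r=cut_out(p,o)
        for q in r[:2]:
            c=cloud(p,q["region"])
            print(n,o,round(q["p"],2),np.round(q["uv"]),q["region"].sum(),np.round(np.median(c,0)) if len(c) else"",np.round(np.percentile(c,[3,97],axis=0)).tolist() if len(c) else "")
E
```

```text
pics
{'t': np.float64(0.0), 'position': array([ 203.536, -590.639,  403.467]), 'tcp_rot': array([-3.096, -0.518,  0.   ]), 'opening': np.float64(85.701), 'wrist_force': array([-0.245, -0.765,  0.101])}
scene block 0.78 [351. 212.] 5112 [600.  89.  45.] [[464.0, 68.0, 3.0], [702.0, 132.0, 88.0]]
scene lid1 0.94 [350. 199.] 448 [597. 103.  70.] [[548.0, 80.0, 2.0], [604.0, 168.0, 89.0]]
scene lid1 0.91 [318. 177.] 364 [502.  98.  72.] [[497.0, 76.0, 48.0], [505.0, 122.0, 91.0]]
scene lid2 0.94 [350. 199.] 448 [597. 103.  70.] [[548.0, 80.0, 2.0], [604.0, 168.0, 89.0]]
scene lid2 0.91 [318. 177.] 364 [502.  98.  72.] [[497.0, 76.0, 48.0], [505.0, 122.0, 91.0]]
scene lid3 0.94 [350. 199.] 448 [597. 103.  70.] [[548.0, 80.0, 2.0], [604.0, 168.0, 89.0]]
scene lid3 0.91 [318. 177.] 364 [502.  98.  72.] [[497.0, 76.0, 48.0], [505.0, 122.0, 91.0]]
scene lid4 0.94 [350. 199.] 448 [597. 103.  70.] [[548.0, 80.0, 2.0], [604.0, 168.0, 89.0]]
scene lid4 0.91 [318. 177.] 364 [502.  98.  72.] [[497.0, 76.0, 48.0], [505.0, 122.0, 91.0]]
scene bare_end 0.78 [344. 212.] 5082 [600.  88.  45.] [[464.0, 6
[... 1016 characters left out ...]
499.0, 76.0, 47.0], [507.0, 113.0, 89.0]]
side lid4 0.7 [315. 182.] 146 [549.  91.  66.] [[541.0, 77.0, 30.0], [558.0, 170.0, 88.0]]
side lid4 0.47 [289. 184.] 75 [504.  80.  71.] [[499.0, 76.0, 47.0], [507.0, 113.0, 89.0]]
side bare_end 0.78 [330. 200.] 5478 [575.  75.  38.] [[463.0, 67.0, 1.0], [695.0, 130.0, 70.0]]
side sample_bottle 0.58 [305. 169.] 462 [527. 194.  43.] [[509.0, 186.0, 15.0], [542.0, 209.0, 73.0]]
side beaker 0.73 [350. 164.] 956 [625. 220.  50.] [[595.0, 211.0, 5.0], [652.0, 272.0, 69.0]]
side beaker 0.63 [346. 238.] 612 [601.  11.   3.] [[521.0, -1.0, -1.0], [681.0, 20.0, 6.0]]
side spatula 0.68 [349. 240.] 568 [604.  11.   3.] [[524.0, -0.0, -1.0], [680.0, 20.0, 6.0]]
```

View pics/scene0.png

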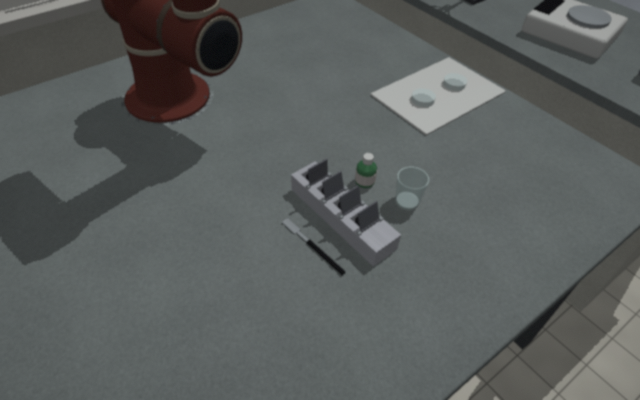

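View pics/side0.png

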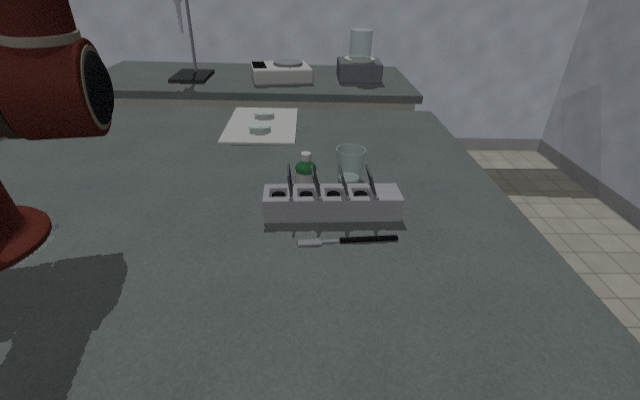

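The block lies along about −x: its bare deck is nearest the front at scene (378,235), and the lids are at scene (318,172) to (368,215). The bottle and beaker stand on the +y side, and the spatula on −y. Next I'll fit the block's axis.

```bash
cat >> h.py <<'E'
def fit():
    for n in("scene","side"):
        p=viewer.capture(n); c=cloud(p)
        m=(abs(c[:,2]-45)<3)&(c[:,0]>440)&(c[:,0]<730)&(c[:,1]>50)&(c[:,1]<150)
        r=cv2.minAreaRect(c[m][:,:2].astype(np.float32)); print(n,m.sum(),r)
        L=c[(c[:,2]>56)&(c[:,2]<100)&(c[:,0]>440)&(c[:,0]<730)&(c[:,1]>60)&(c[:,1]<140)]
        print(" lid pts x hist",[(int(a),int(k)) for k,a in zip(*np.histogram(L[:,0],np.arange(470,700,6))) if k])
        H=L[L[:,2]>80]; print(" high x",[(int(a),int(k)) for k,a in zip(*np.histogram(H[:,0],np.arange(470,700,6))) if k])
E
python3 - <<'E'
from h import *
fit()
s=monitor.read_state();R=Ro.from_rotvec(s["tcp_rot"]).as_matrix();print(R.round(3))
for tgt in([685,98,260],):
  print(R.T@(np.array(tgt)-s["position"])/400)
E
```

```text
scene 1693 ((577.47900390625, 102.52177429199219), (252.05654907226562, 66.99747467041016), 2.506181240081787)
 lid pts x hist [(494, 72), (500, 230), (506, 1), (536, 41), (542, 181), (548, 115), (584, 21), (590, 153), (596, 166), (602, 14), (632, 3), (638, 119), (644, 179), (650, 55)]
 high x [(494, 62), (500, 60), (536, 41), (542, 78), (584, 21), (590, 98), (596, 1), (632, 3), (638, 105), (644, 15)]
side 1718 ((579.1934204101562, 103.07882690429688), (249.61314392089844, 67.88273620605469), 2.1516666412353516)
 lid pts x hist [(494, 21), (500, 79), (536, 16), (542, 49), (548, 36), (584, 6), (590, 40), (596, 24), (602, 2), (638, 48), (644, 32), (650, 7)]
 high x [(494, 21), (500, 26), (536, 16), (542, 28), (584, 6), (590, 31), (638, 42), (644, 2)]
[[ 0.945  0.326  0.   ]
 [ 0.326 -0.945  0.   ]
 [ 0.    -0.    -1.   ]]
[ 1.69883542 -1.23623515  0.36181279]
```

Block centre is about (578,103) with its axis 2.3° from x. The holes show on the −x side of each lid, so the bare end is at +x, about (703,108).

>>> servo_tool --rows '[{"x":0.06,"y":-0.04,"z":0,"twist":0.02},{"x":0.15,"y":-0.11,"z":0,"twist":0.05},{"x":0.25,"y":-0.18,"z":0.02,"twist":0.08},{"x":0.35,"y":-0.25,"z":0.03,"twist":0.11},{"x":0.45,"y":-0.33,"z":0.04,"twist":0.14},{"x":0.55,"y":-0.4,"z":0.05,"twist":0.17},{"x":0.65,"y":-0.47,"z":0.06,"twist":0.186},{"x":0.75,"y":-0.55,"z":0.07,"twist":0.186},{"x":0.82,"y":-0.6,"z":0.08,"twist":0.186},{"x":0.85,"y":-0.62,"z":0.08,"twist":0.186}]' --gripper 0

```text
t: 2.1
position: [445.3, -243.1, 372.2]
tcp_rot: [-3.14, -0.068, 0.001]
wrist_force: [-0.3, -1.0, 0.2]
opening: 0.1
finger_force: 0.0
```

```bash
cat >> h.py <<'E'
def shift(t):
    s=monitor.read_state();R=Ro.from_rotvec(s["tcp_rot"]).as_matrix()
    print(s["t"],np.round(s["position"],1),np.degrees(np.arctan2(R[1,0],R[0,0])).round(2),"tilt",R[2].round(4),s["opening"],np.round(s["wrist_force"],2),"shift",(R.T@(np.array(t)-s["position"])/400).round(4))
E
python3 -c "
from h import *
shift([685,107,275])"
```

```text
2.1 [ 445.3 -243.1  372.2] 2.48 tilt [-3.e-04 -9.e-04 -1.e+00] 0.07608174398762314 [-0.3  -1.01  0.22] shift [ 0.6366 -0.8484  0.2435]
```

>>> servo_tool --rows '[{"x":0.04,"y":-0.05,"z":0.01,"twist":0},{"x":0.11,"y":-0.14,"z":0.02,"twist":0},{"x":0.18,"y":-0.24,"z":0.05,"twist":0},{"x":0.26,"y":-0.34,"z":0.08,"twist":0},{"x":0.33,"y":-0.44,"z":0.11,"twist":0},{"x":0.41,"y":-0.54,"z":0.14,"twist":0},{"x":0.48,"y":-0.64,"z":0.17,"twist":0},{"x":0.55,"y":-0.74,"z":0.2,"twist":0},{"x":0.61,"y":-0.82,"z":0.23,"twist":0},{"x":0.637,"y":-0.848,"z":0.24,"twist":0}]'

```text
t: 3.1
position: [686.5, 105.9, 274.7]
tcp_rot: [-3.141, -0.066, 0.003]
wrist_force: [-1.0, -0.6, 0.4]
opening: 0.0
finger_force: 0.0
```

```bash
python3 -c "
from h import *
shift([685,107,225])
a=viewer.capture('side')['color'];b=viewer.capture('wrist')['color']
cv2.imwrite('pics/b.png',np.vstack([cv2.resize(a[100:300,200:520],(640,400)),b])[:, :] if 0 else np.hstack([cv2.resize(a[120:280,240:440],(400,320)),cv2.resize(b,(400,250),interpolation=3) if 0 else cv2.resize(b,(400,320))]))
"
```

```text
3.1 [686.5 105.9 274.7] 2.42 tilt [-1.8e-03 -4.0e-04 -1.0e+00] 0.027766709898333054 [-1.02 -0.59  0.39] shift [-0.0035 -0.0028  0.1242]
```

View pics/b.png

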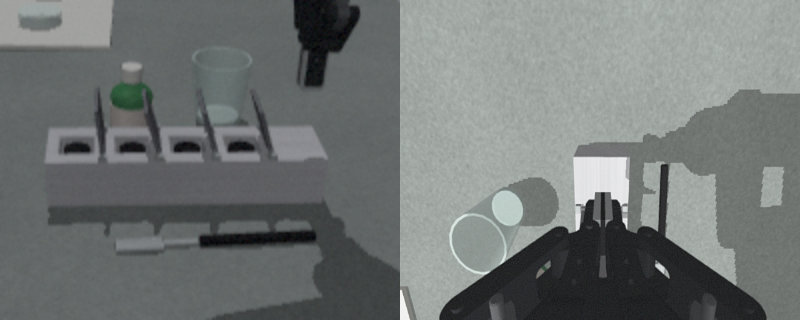

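The side view shows the closed fingers over the bare deck, with the lids leaning −x over their holes. The wrist view shows the tips centred across the deck, near (600,200). Lowering now.

>>> servo_tool --rows '[{"x":0,"y":0,"z":0.02,"twist":0},{"x":0,"y":0,"z":0.04,"twist":0},{"x":0,"y":0,"z":0.06,"twist":0},{"x":0,"y":0,"z":0.08,"twist":0},{"x":0,"y":0,"z":0.1,"twist":0},{"x":0,"y":0,"z":0.115,"twist":0},{"x":0,"y":0,"z":0.122,"twist":0},{"x":0,"y":0,"z":0.127,"twist":0},{"x":0,"y":0,"z":0.13,"twist":0},{"x":0,"y":0,"z":0.132,"twist":0}]'

```text
t: 4.2
position: [685.6, 103.4, 224.2]
tcp_rot: [3.141, 0.062, 0.001]
wrist_force: [-0.6, 0.3, 0.6]
opening: -0.2
finger_force: 0.0
```

>>> servo_tool --rows '[{"x":0,"y":0,"z":0.001,"twist":0},{"x":0,"y":0,"z":0.002,"twist":0},{"x":0,"y":0,"z":0.003,"twist":0},{"x":0,"y":0,"z":0.004,"twist":0},{"x":0,"y":0,"z":0.005,"twist":0},{"x":0,"y":0,"z":0.005,"twist":0},{"x":0,"y":0,"z":0.005,"twist":0},{"x":0,"y":0,"z":0.005,"twist":0},{"x":0,"y":0,"z":0.005,"twist":0},{"x":0,"y":0,"z":0.005,"twist":0}]'

```text
t: 5.2
position: [685.4, 103.4, 221.9]
tcp_rot: [3.141, 0.062, 0.0]
wrist_force: [0.9, -0.1, 0.3]
opening: 0.2
finger_force: 0.0
```

>>> servo_tool --rows '[{"x":0,"y":0,"z":0.001,"twist":0},{"x":0,"y":0,"z":0.002,"twist":0},{"x":0,"y":0,"z":0.003,"twist":0},{"x":0,"y":0,"z":0.004,"twist":0},{"x":0,"y":0,"z":0.005,"twist":0},{"x":0,"y":0,"z":0.006,"twist":0},{"x":0,"y":0,"z":0.007,"twist":0},{"x":0,"y":0,"z":0.007,"twist":0},{"x":0,"y":0,"z":0.007,"twist":0},{"x":0,"y":0,"z":0.007,"twist":0}]'

```text
t: 6.2
position: [685.4, 103.4, 219.1]
tcp_rot: [3.141, 0.062, -0.0]
wrist_force: [-0.6, -1.0, 0.1]
opening: -0.2
finger_force: 0.0
```

```bash
python3 -c "
from h import *
shift([685,107,225])"
```

```text
6.2 [685.4 103.4 219.1] 2.27 tilt [-0.  0. -1.] -0.2211765980679832 [-0.62 -0.98  0.15] shift [-0.0007 -0.0091 -0.0147]
```

>>> servo_tool --rows '[{"x":0,"y":0,"z":0.001,"twist":0},{"x":0,"y":0,"z":0.002,"twist":0},{"x":0,"y":0,"z":0.003,"twist":0},{"x":0,"y":0,"z":0.004,"twist":0},{"x":0,"y":0,"z":0.005,"twist":0},{"x":0,"y":0,"z":0.005,"twist":0},{"x":0,"y":0,"z":0.005,"twist":0},{"x":0,"y":0,"z":0.005,"twist":0},{"x":0,"y":0,"z":0.005,"twist":0},{"x":0,"y":0,"z":0.005,"twist":0}]'

```text
t: 7.2
position: [685.5, 103.4, 218.5]
tcp_rot: [3.141, 0.062, -0.0]
wrist_force: [-3.1, 0.0, 7.7]
opening: 0.1
finger_force: 3.4
```

Deck contact is at TCP z ≈ 218.6, so the lid tops will lie at about 223.6. I'll stroke each lid on a descending path that ends about 1.5 mm above lid height.

>>> servo_tool --rows '[{"x":0,"y":0,"z":-0.02,"twist":0},{"x":0,"y":0,"z":-0.054,"twist":0},{"x":-0.02,"y":0,"z":-0.054,"twist":0},{"x":-0.04,"y":0,"z":-0.054,"twist":0},{"x":-0.06,"y":0,"z":-0.05,"twist":0},{"x":-0.0775,"y":0,"z":-0.0465,"twist":0},{"x":-0.0975,"y":0,"z":-0.039,"twist":0},{"x":-0.115,"y":0,"z":-0.0315,"twist":0},{"x":-0.1325,"y":0,"z":-0.025,"twist":0},{"x":-0.15,"y":0,"z":-0.02,"twist":0}]'

```text
t: 8.2
position: [624.7, 100.9, 224.5]
tcp_rot: [3.141, 0.062, -0.001]
wrist_force: [0.8, -0.5, 0.7]
opening: 0.2
finger_force: 0.1
```

>>> servo_tool --rows '[{"x":-0.008,"y":0,"z":0,"twist":0},{"x":-0.014,"y":0,"z":0,"twist":0},{"x":-0.014,"y":0,"z":0,"twist":0},{"x":-0.014,"y":0,"z":0,"twist":0},{"x":-0.014,"y":0,"z":0,"twist":0},{"x":-0.014,"y":0,"z":0,"twist":0},{"x":-0.014,"y":0,"z":0,"twist":0},{"x":-0.014,"y":0,"z":0,"twist":0},{"x":-0.014,"y":0,"z":0,"twist":0},{"x":-0.014,"y":0,"z":0,"twist":0}]'

```text
t: 9.2
position: [619.9, 100.8, 225.1]
tcp_rot: [-3.141, -0.062, -0.0]
wrist_force: [0.4, 0.1, -1.1]
opening: -0.1
finger_force: 0.0
```

```bash
python3 -c "
from h import *
shift([685,107,225])
a=viewer.capture('side')['color'];b=viewer.capture('scene')['color']
cv2.imwrite('pics/c.png',np.hstack([cv2.resize(a[120:280,240:440],(400,320)),cv2.resize(b[140:270,260:425],(400,320))]))
fit()"
```

```text
9.2 [619.9 100.8 225.1] 2.27 tilt [ 0. -0. -1.] -0.12192055259145342 [ 0.44  0.07 -1.05] shift [ 0.1632 -0.0091  0.0003]
scene 1539 ((577.188720703125, 102.42034912109375), (252.3347625732422, 66.4289321899414), 2.5179173946380615)
 lid pts x hist [(494, 82), (500, 214), (536, 43), (542, 169), (548, 83), (554, 2), (584, 1), (590, 10), (596, 27), (602, 9), (608, 3), (614, 12), (620, 38), (626, 125), (632, 4)]
 high x [(494, 66), (500, 51), (536, 43), (542, 77), (584, 1), (590, 10), (620, 9), (626, 66), (632, 4)]
side 1650 ((579.080078125, 102.20590209960938), (249.4908905029297, 67.71769714355469), 1.733882188796997)
 lid pts x hist [(494, 22), (500, 80), (536, 17), (542, 49), (548, 35), (584, 5), (590, 41), (596, 26), (602, 9), (608, 81), (614, 53), (620, 61), (626, 46), (632, 2)]
 high x [(494, 22), (500, 26), (536, 17), (542, 27), (584, 5), (590, 33), (602, 7), (608, 31), (614, 19), (620, 18), (626, 15), (632, 2)]
```

View pics/c.png

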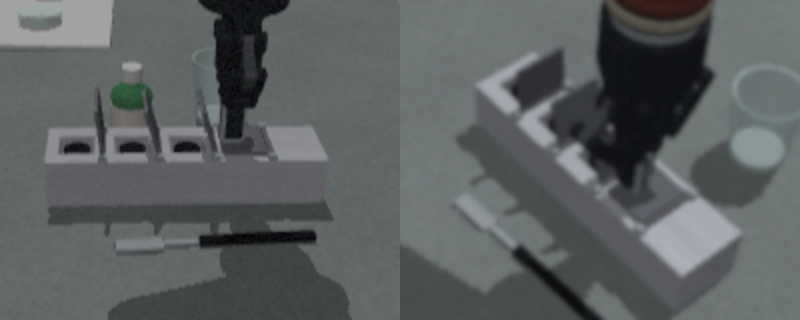

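Lid 1 lies flat (side view (245,140)), the finger stands in front of lid 2, and the block hasn't moved. Same pattern for lid 2.

>>> servo_tool --rows '[{"x":0,"y":0,"z":-0.034,"twist":0},{"x":-0.015,"y":0,"z":-0.034,"twist":0},{"x":-0.033,"y":0,"z":-0.029,"twist":0},{"x":-0.05,"y":0,"z":-0.022,"twist":0},{"x":-0.068,"y":0,"z":-0.014,"twist":0},{"x":-0.085,"y":0,"z":-0.008,"twist":0},{"x":-0.102,"y":0,"z":-0.003,"twist":0},{"x":-0.115,"y":0,"z":0,"twist":0},{"x":-0.125,"y":0,"z":0,"twist":0},{"x":-0.125,"y":0,"z":0,"twist":0}]'

```text
t: 10.4
position: [569.4, 98.8, 225.0]
tcp_rot: [3.141, 0.062, -0.001]
wrist_force: [-0.5, 0.4, 0.6]
opening: 0.0
finger_force: 0.0
```

>>> servo_tool --rows '[{"x":0,"y":0,"z":0,"twist":0},{"x":0,"y":0,"z":-0.034,"twist":0},{"x":-0.015,"y":0,"z":-0.034,"twist":0},{"x":-0.033,"y":0,"z":-0.029,"twist":0},{"x":-0.05,"y":0,"z":-0.022,"twist":0},{"x":-0.068,"y":0,"z":-0.014,"twist":0},{"x":-0.085,"y":0,"z":-0.008,"twist":0},{"x":-0.102,"y":0,"z":-0.003,"twist":0},{"x":-0.115,"y":0,"z":0,"twist":0},{"x":-0.125,"y":0,"z":0,"twist":0}]'

```text
t: 11.4
position: [519.2, 96.8, 224.7]
tcp_rot: [-3.141, -0.062, 0.001]
wrist_force: [0.7, 0.6, 0.4]
opening: -0.1
finger_force: 0.0
```

```bash
python3 -c "
from h import *
shift([685,107,225])
a=viewer.capture('side')['color'];b=viewer.capture('scene')['color']
cv2.imwrite('pics/d.png',np.hstack([cv2.resize(a[120:280,240:440],(400,320)),cv2.resize(b[140:270,260:425],(400,320))]))
fit()"
```

```text
11.4 [519.2  96.8 224.7] 2.27 tilt [-9.e-04 -0.e+00 -1.e+00] -0.1078349290196745 [0.74 0.56 0.43] shift [ 0.4151 -0.009  -0.0012]
scene 1435 ((577.7214965820312, 102.88955688476562), (251.47225952148438, 66.73834991455078), 2.351926803588867)
 lid pts x hist [(500, 37), (506, 1), (512, 8), (518, 24), (524, 144), (530, 22)]
 high x [(518, 6), (524, 64), (530, 18)]
side 1429 ((579.07275390625, 102.35043334960938), (249.6275634765625, 68.26966094970703), 1.7663925886154175)
 lid pts x hist [(494, 22), (500, 78), (506, 19), (512, 67), (518, 53), (524, 64), (530, 14)]
 high x [(494, 22), (500, 27), (506, 8), (512, 19), (518, 18), (524, 20), (530, 4)]
```

View pics/d.png

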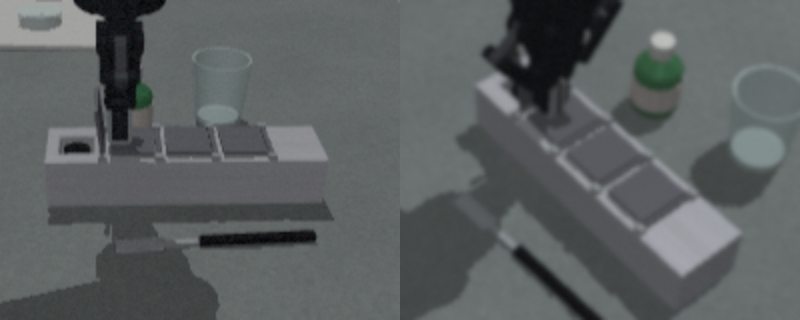

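Lids 1–3 lie flat (side view (245,140), (190,140), (135,145)) and lid 4 still stands at (100,125). Now lid 4, then straight up.

>>> servo_tool --rows '[{"x":0,"y":0,"z":-0.034,"twist":0},{"x":-0.015,"y":0,"z":-0.034,"twist":0},{"x":-0.033,"y":0,"z":-0.029,"twist":0},{"x":-0.05,"y":0,"z":-0.022,"twist":0},{"x":-0.068,"y":0,"z":-0.014,"twist":0},{"x":-0.085,"y":0,"z":-0.008,"twist":0},{"x":-0.102,"y":0,"z":-0.003,"twist":0},{"x":-0.115,"y":0,"z":0,"twist":0},{"x":-0.13,"y":0,"z":0,"twist":0},{"x":-0.145,"y":0,"z":0,"twist":0}]'

```text
t: 12.6
position: [461.5, 94.5, 225.0]
tcp_rot: [-3.141, -0.062, 0.0]
wrist_force: [-0.2, 0.0, -0.2]
opening: 0.0
finger_force: 0.0
```

>>> servo_tool --rows '[{"x":0,"y":0,"z":0,"twist":0},{"x":0,"y":0,"z":-0.02,"twist":0},{"x":0,"y":0,"z":-0.06,"twist":0},{"x":0,"y":0,"z":-0.12,"twist":0},{"x":0,"y":0,"z":-0.18,"twist":0},{"x":0,"y":0,"z":-0.25,"twist":0},{"x":0,"y":0,"z":-0.3,"twist":0},{"x":0,"y":0,"z":-0.3,"twist":0},{"x":0,"y":0,"z":-0.3,"twist":0},{"x":0,"y":0,"z":-0.3,"twist":0}]'

```text
t: 13.6
position: [461.6, 94.5, 343.6]
tcp_rot: [3.141, 0.062, -0.004]
wrist_force: [-0.9, 0.4, 0.4]
opening: -0.3
finger_force: 0.0
```

```bash
python3 -c "
from h import *
shift([685,107,225])
a=viewer.capture('side')['color'];b=viewer.capture('scene')['color']
cv2.imwrite('pics/e.png',np.hstack([cv2.resize(a[120:280,240:440],(400,320)),cv2.resize(b[140:270,260:425],(400,320))]))
fit()"
```

```text
13.6 [461.6  94.5 343.6] 2.27 tilt [-0.0025  0.     -1.    ] -0.3176333963871543 [-0.94  0.4   0.35] shift [ 0.5601 -0.0092  0.295 ]
scene 1460 ((577.4315185546875, 102.76231384277344), (252.21792602539062, 67.36869812011719), 2.0326879024505615)
 lid pts x hist []
 high x []
side 1316 ((578.9129638671875, 102.00454711914062), (249.57754516601562, 66.68508911132812), 1.6398706436157227)
 lid pts x hist []
 high x []
```

View pics/e.png

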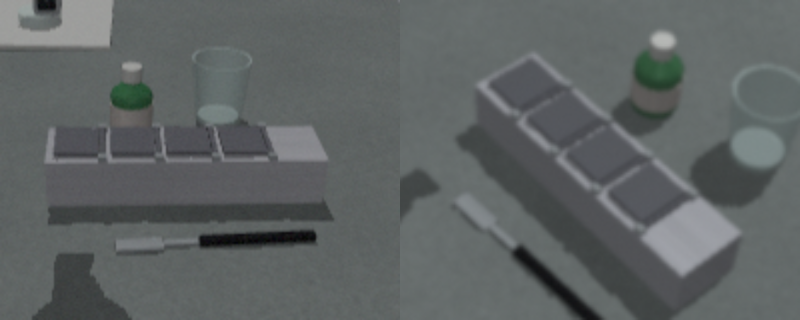

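All four lids lie flat, from (80,140) to (245,140) in the side view. The block and bystanders haven't moved, and the arm is clear.

```bash
python3 -c "
from rig import ctrl
print(ctrl.close_job())"
```

```text
the job is handed in; nothing more can be done
None
```

All four lids were laid flat in order from the bare end, the last pictures show the block, bottle, beaker and spatula unmoved, and I handed the job in (no verdict was returned).

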